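# Index the candle turntable to the long scale line

## Robot

A 7-joint arm with a two-finger parallel gripper is mounted at the origin on the work surface. World frame = base frame: x ahead of the robot, y to its left, z up, the work surface at z = 0. Lengths are in m, angles in rad, forces in N, time in s.
With the tool pointing down it reaches from about 0.4 to 0.85 m from the base axis. Payload 4.5 kg.
Tool frame: the origin (TCP) lies midway between the tips of the shut fingers; the grasp point (between the pads) lies 19 mm behind it; z points along the fingers, y is the line along which they close (so a half turn about z gives the same grasp; the last joint's range is limited). The gripper opens to 88 mm and grips with 3 to 60 N. Pads are 18 mm wide; open, the fingers measure 123 mm over their backs; the gripper's body (75 mm by 187 mm) begins 45 mm behind the grasp point.
Start: joints at [1.243, 0.689, -0.195, 1.565, 0.157, 0.902, -0.215], TCP at [0.221, -0.585, 0.239] pointing down, gripper open.
Joint ranges: [-3.01, 3.01], [-0.46, 2.08], [-1.47, 1.51], [0.13, 2.56], [-1, 4.14], [0.04, 2.09], [-2.66, 2.66]. Speed limits (rad/s): [2.57, 2.57, 3.14, 3.14, 3.14, 3.14, 3.14].

## Interface

Orientations are given as a unit quaternion [x, y, z, w].
In Python, from plant import r gives the robot as it stands. The module is installed in compiled form; this text tells all that it offers.
- The arm moves only by the tool step_arm, never from a script. Its argument "series" is a list of rows, each a list of 7 numbers: the shift along the world's x, y, z in mm, then the turn, a rotation vector about the world's x, y, z in rad, then the closure, from 0 (fully open) to 1 (shut). A call has 1 to 20 rows; each row shifts and turns the commanded pose from where the row before left it; what a row does not reach is not made up. A row lasts 1/10 s, in which the tool goes at most 50 mm and 8.59 degrees, less where a joint would pass 70% of its speed; a pose out of reach is approached as far as the arm can. A call is refused whole if a number of a shift passes 50 or a number of a turn 0.15, either way. A call with a gripper value outside its range is refused whole. The fingers move at their own pace and stop on an object; "force" is the grip in N (left out, the last holds). Time passes only in rows, so rows that do not move let the fingers close. It gives the time, the measured TCP pose, the force, the opening and the grip force at its end, in the units of the state.
- r.get_state(): the state, without advancing time (a new reading comes with each control period).
- r.snapshot(name): name is "side" or "top"; returns (picture, depth): 400x640x3 uint8, blue, green, red; 400x640 float32, m along the optical axis (not along the pixel's ray), 0 where there is no reading.
- r.get_calibration(name): a dict with "intrinsics" (3x3 intrinsics, pixels), "dist_coeffs" ([k1, k2, p1, p2, k3] as OpenCV has them; the pictures are not rectified), "pose" (4x4, takes a point from camera to world coordinates). Camera axes: x right, y up, looking along -z (the intrinsics and any distortion apply to the point x, -y, -z); pixel columns grow to the right and rows downward; lengths in m; the calibration is good to about 2 mm. A picture is of the moment at which its call begins. get_calibration takes no time and is no camera call.
- r.finish_job(): hands the job in; it is judged then, once.
The state is a dict: "clock": time; "q": joint angles; "qd": joint speeds; "joint_torque": joint torques, N m; "tool_pos": TCP position; "eef_rot": TCP orientation; "contact_force": force on the tool from outside, world axes, zero at the start; "moment": the same for the moment, N m; "opening": opening from 0.0 (shut) to 1.0 (fully open); "finger_force": force on a finger pad.
Only numpy, scipy, OpenCV 4.12 (cv2) and the standard library are available. Lean on these libraries where they do the work, as an engineer would, in place of code of your own. Each camera call takes 0.05 s, during which the arm holds its last target. There are 200 camera calls.

## Task

With a fingertip, push the upright fin sideways to turn the turntable's plate, either way round, until the plate's white index line lines up with the one long, wide line on the aluminium scale collar, and leave it there. Only push the fin from one side at a time: do not pinch it. The candle tin must stay standing in the middle of the plate, and the two bottles and the pitcher are left alone.

Things in the scene. Friction and masses are not known exactly. Their poses are not given: they have to be found in the camera images.
- plate (a joint): angle of the turntable's plate about its vertical axis (rad), growing counter-clockwise seen from above; no stops, it turns freely all the way round either way, stays where it is left (stiff: about 0.10 Nm of friction, 1.3 N at the fin, so it does not coast)
- plate_center (a point): centre of the plate's top face, on its axis of turning, 38 mm above the table. The plate is a black disc, 192 mm in diameter, on a round dark foot 236 mm in diameter that is fixed to the table
- index_mark (a point): outer end of the white index line (30 mm long, 5 mm wide) painted radially on the plate's top; this point lies 97 mm from the axis at the plate's rim and turns with the plate
- target_line (a point): inner end of the target line: the one long, wide dark line (33 mm by 5 mm, across the whole collar) on the fixed aluminium scale collar round the plate; 97 mm from the axis, at plate-top height. The other 23 scale lines are short and thin (10 mm by 2 mm), every 15 degrees. The collar is 264 mm across, its top level with the plate's
- fin (a point): centre of the upright aluminium fin that stands on the plate directly opposite the index line, 75 mm from the axis. The fin is 34 mm long radially, 20 mm thick (tangentially) and rises 36 mm above the plate (top 74 mm above the table); this point lies half-way up. Push one of its broad flat sides; fingers pressing on both sides at once count as a pinch
- turntable: the fixed foot of the turntable; origin at its centre on the table
- tin: loose candle tin, aluminium with cream wax, 56 mm in diameter, 34 mm high (its short wick 8 mm more), standing in the middle of the plate and riding round with it; origin at the centre of its underside
- oil_small: bystander: small amber bottle with a white cap, 30 mm in diameter, 65 mm high, origin under it
- oil_tall: bystander: amber bottle with a black cap, 34 mm in diameter, 85 mm high, origin under it
- pitcher: bystander: aluminium pouring pitcher, 100 mm in diameter, 110 mm high, with a side handle, origin under it
Things that resemble listed ones, but are neither listed nor needed, are in the scene too. Of the things shaped like the tin, the aluminium one is meant.

How it is judged:
By the outcome, as a careful person would: the job done as asked, in the order asked, and still so for the second after the job is handed in, with the robot touching nothing.
It also fails if it takes over 48 s, if anything falls off the work surface, if the arm or the gripper's body presses on something with over 40 N, if the wrist force passes 120 N, or if a joint passes its speed limit or range.

## Working session

There is one attempt and no reset: what is moved stays moved. The work goes in short steps, Python scripts to look and compute and a tool call to move; the robot and the scene stay as the last step left them, time stands still between calls to the robot, and variables do not carry over. Pictures are saved under pics/ and viewed, at most 10 in all, crops included, and the job is handed in when it is done.

Besides the shell and the picture viewer there is one more tool, called in YAML: its name, and indented under it one key for each argument. step_arm: Moves the arm, as the interface text tells. Its arguments: {"type":"object","properties":{"series":{"type":"array"},"force":{"type":"number"}},"required":["series"]}

```bash
mkdir -p pics; cat > h.py <<'E'
import numpy as np, cv2
from plant import r
def cal(n):
    c=r.get_calibration(n); return np.array(c["intrinsics"],float),np.array(c["dist_coeffs"],float),np.array(c["pose"],float)
def plane(n,uv,z):
    K,d,P=cal(n); uv=np.array(uv,float).reshape(-1,1,2)
    p=cv2.undistortPoints(uv,K,d).reshape(-1,2)
    D=np.c_[p[:,0],-p[:,1],-np.ones(len(p))]@P[:3,:3].T; o=P[:3,3]
    return o+D*((z-o[2])/D[:,2])[:,None]
def proj(n,X):
    K,d,P=cal(n); c=(np.array(X,float).reshape(-1,3)-P[:3,3])@P[:3,:3]
    return cv2.projectPoints(c*[1,-1,-1],np.zeros(3),np.zeros(3),K,d)[0].reshape(-1,2)
E
python3 - <<'E'
from h import *
for n in("top","side"):
    p,d=r.snapshot(n); cv2.imwrite(f"pics/{n}0.png",p); np.save(f"{n}0.npy",d); print(n,cal(n)[2].round(3).tolist())
s=r.get_state(); print(s["tool_pos"],s["eef_rot"],s["clock"])
E
```

```text
top [[0.012, 0.977, -0.212, 0.316], [-1.0, 0.01, -0.009, -0.02], [-0.006, 0.212, 0.977, 1.542], [0.0, 0.0, 0.0, 1.0]]
side [[-0.974, 0.139, -0.177, 0.434], [-0.224, -0.668, 0.71, 0.825], [-0.02, 0.731, 0.682, 0.873], [0.0, 0.0, 0.0, 1.0]]
[ 0.22099241 -0.58403033  0.23800407] [ 9.83672943e-01  1.79963546e-01 -2.00221862e-04 -7.89225872e-04] 0.1
```

View pics/top0.png

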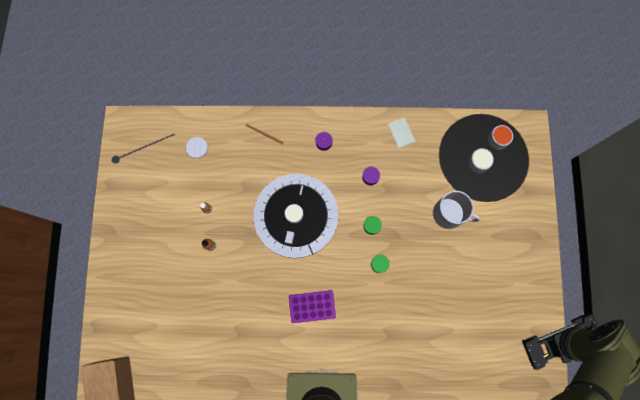

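View pics/side0.png

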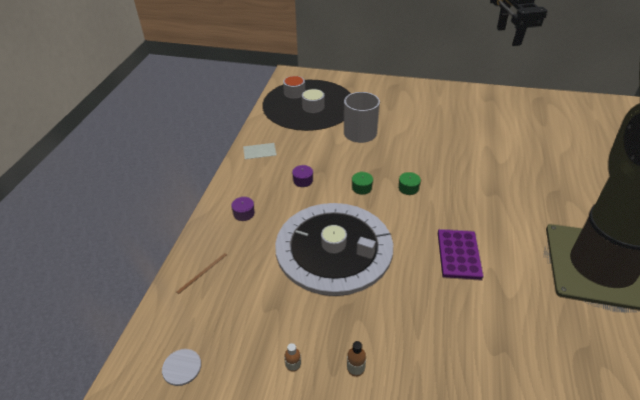

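Turntable with the white scale collar: centre top (295,215), index line (302,188), fin (290,237), long target line (311,249). Side: fin (367,246), target (384,236). Lookalikes: the large black disc at top (484,157) with a cream tin on it and a red tin (502,136), which has no collar, fin or line. So the chosen turntable is the one at (295,215), and its tin at (294,213). I'll check that in one crop and measure.

```bash
cat > m.py <<'E'
from h import *
from scipy.optimize import least_squares
def polar(n,p,c,z,r0,r1,N=1440,M=20):
    a=np.linspace(-np.pi,np.pi,N,endpoint=False); rr=np.linspace(r0,r1,M)
    X=np.stack([c[0]+rr[:,None]*np.cos(a),c[1]+rr[:,None]*np.sin(a),np.full((M,N),z)],-1)
    uv=proj(n,X).reshape(M,N,2).astype(np.float32)
    g=cv2.cvtColor(p,cv2.COLOR_BGR2GRAY)
    return np.degrees(a),cv2.remap(g,uv[...,0],uv[...,1],cv2.INTER_LINEAR).astype(float)
def centre(n,p,seed):
    g=cv2.cvtColor(p,cv2.COLOR_BGR2GRAY)
    m=(g<60).astype(np.uint8); L,lab,st,ce=cv2.connectedComponentsWithStats(m)
    k=lab[seed[1],seed[0]]
    cs,_=cv2.findContours((lab==k).astype(np.uint8),cv2.RETR_EXTERNAL,cv2.CHAIN_APPROX_NONE)
    X=plane(n,cv2.convexHull(max(cs,key=len)).reshape(-1,2),.038)[:,:2]
    s=least_squares(lambda q:np.hypot(*(X-q[:2]).T)-q[2],[*X.mean(0),.096],loss="soft_l1",f_scale=.001)
    return s.x
def peak(a,v,w=4):
    i=np.argmax(v); s=np.arange(i-4*w,i+4*w+1)%len(a); k=np.clip(v[s]-.3*v[i],0,None)
    return a[i]+(np.arange(-4*w,4*w+1)*k).sum()/k.sum()*(a[1]-a[0])
def angles(n,p,c):
    a,I=polar(n,p,c,.038,.070,.094); idx=np.mean(I,0)
    a,J=polar(n,p,c,.038,.112,.127); t=np.median(J)-J.mean(0)
    return peak(a,idx),peak(a,t),np.sort(idx)[-1],np.sort(t)[-1],a,idx,t
E
python3 - <<'E'
from m import *
for n,seed in(("top",(318,215)),("side",(310,250))):
    p=cv2.imread(f"pics/{n}0.png"); c=centre(n,p,seed); print(n,c.round(4))
    i,t,vi,vt,a,I,T=angles(n,p,c); print("brightest",i,vi,"target",t,vt)
    for nm,v in(("idx",I),("tgt",T)):
        o=[(round(a[k],1),int(v[k])) for k in range(len(a)) if v[k]>.4*v.max() and v[k]==v[np.arange(k-12,k+13)%len(a)].max()]; print(nm,o)
p=cv2.imread("pics/top0.png")[165:265,245:345]; q=cv2.imread("pics/side0.png")[195:295,270:400]
cv2.imwrite("pics/crop.png",np.hstack([cv2.resize(p,(340,340),interpolation=2),cv2.resize(q,(442,340),interpolation=2)]))
for nm,uv,z in(("small",(206,207),0.03),("tall",(209,244),.04),("pitch",(455,210),.06)): print(nm,plane("top",uv,z).round(3))
E
```

```text
top [0.5724 0.0878 0.0957]
brightest -10.96703376673781 172.9 target -155.51338883888388 95.0
idx [(np.float64(-11.2), 172), (np.float64(161.5), 167), (np.float64(161.8), 167)]
tgt [(np.float64(-155.5), 95)]
side [0.5768 0.0898 0.0957]
brightest -165.05324678120496 150.05 target -154.36251251355634 69.65
idx [(np.float64(-165.0), 150), (np.float64(-12.7), 133), (np.float64(176.5), 67)]
tgt [(np.float64(-154.5), 69)]
small [[0.595 0.369 0.03 ]]
tall [[0.478 0.35  0.04 ]]
pitch [[ 0.588 -0.401  0.06 ]]
```

View pics/crop.png

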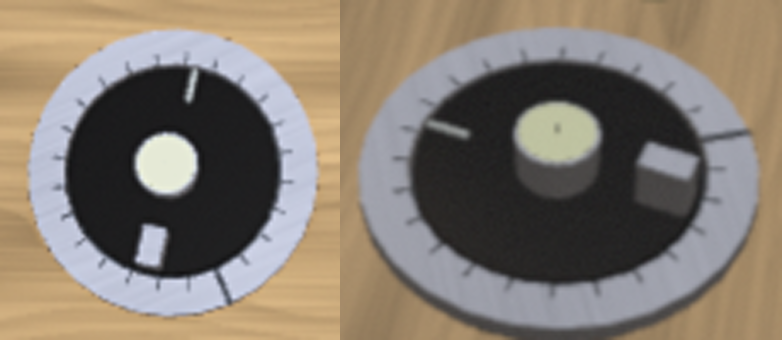

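The crop confirms the black plate with the aluminium/cream tin in the middle. The index line is at about -12°, the fin is opposite at about 168.5°, and the long line is at about -155°. The plate centre is (0.574, 0.089). I'll turn it about 143.5° clockwise by pushing from the fin's -y side.

step_arm:
  series:
    - [9.5,22,0,0,0,0.09,1]
    - [9.5,22,0,0,0,0.09,1]
    - [9.5,22,0,0,0,0.09,1]
    - [9.5,22,0,0,0,0.09,1]
    - [9.5,22,0,0,0,0.09,1]
    - [9.5,22,0,0,0,0.09,1]
    - [9.5,22,0,0,0,0.09,1]
    - [9.5,22,0,0,0,0.09,1]
    - [9.5,22,0,0,0,0.09,1]
    - [9.5,22,0,0,0,0.09,1]
    - [9.5,22,0,0,0,0.09,1]
    - [9.5,22,0,0,0,0.09,1]
    - [9.5,22,0,0,0,0.09,1]
    - [9.5,22,0,0,0,0.09,1]
    - [9.5,22,0,0,0,0.09,1]
    - [9.5,22,0,0,0,0.09,1]
    - [9.5,22,0,0,0,0.09,1]
    - [9.5,22,0,0,0,0.09,1]
    - [9.5,22,0,0,0,0.09,1]
    - [9.5,22,0,0,0,0.09,1]

```text
clock: 2.1
tool_pos: [0.4116, -0.143, 0.2387]
eef_rot: [0.468, 0.884, -0.0, 0.0]
contact_force: [0.0, -0.1, 0.2]
opening: 0.008
finger_force: 0.0
```

step_arm:
  series:
    - [8.6,20.7,-8,0,0,0.077,1]
    - [8.6,20.7,-8,0,0,0.077,1]
    - [8.6,20.7,-8,0,0,0.077,1]
    - [8.6,20.7,-8,0,0,0.077,1]
    - [8.6,20.7,-8,0,0,0.077,1]
    - [8.6,20.7,-8,0,0,0.077,1]
    - [8.6,20.7,-8,0,0,0.077,1]
    - [8.6,20.7,-8,0,0,0.077,1]
    - [8.6,20.7,-8,0,0,0.077,1]
    - [8.6,20.7,-8,0,0,0.077,1]
    - [0,0,0,0,0,0,1]
    - [0,0,0,0,0,0,1]

```text
clock: 3.3
tool_pos: [0.4967, 0.0626, 0.1585]
eef_rot: [0.104, 0.995, -0.0, -0.0]
contact_force: [-0.2, 0.4, -0.2]
opening: 0.006
finger_force: 0.0
```

```bash
python3 - <<'E'
from h import *
p,d=r.snapshot("side"); cv2.imwrite("pics/s1.png",cv2.resize(p[120:320,220:460],None,fx=2.5,fy=2.5)); s=r.get_state(); print(s["tool_pos"],s["eef_rot"],s["q"])
E
```

```text
[0.49664832 0.06166803 0.15866949] [ 1.05026286e-01  9.94469191e-01 -6.15609667e-04 -3.59370289e-04] [ 0.23496638  0.75293213 -0.75240434  1.99681054  0.79506378  0.71486167
  0.33929112]
```

View pics/s1.png

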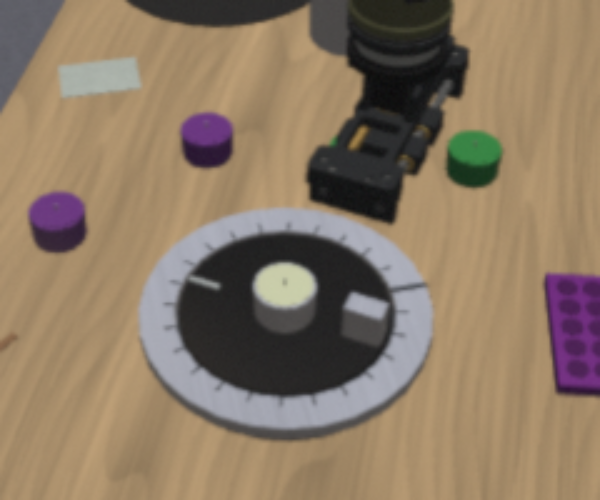

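The gripper hangs behind the fin, at about (355,190) in this crop, but I can't make out the fingers. I'll check the TCP projection before going lower.

```bash
python3 - <<'E'
from h import *
u=proj("side",[[.4967,.0626,.1585],[.4967,.0626,.2225]]); print((u-[220,120])*2.5)
p,d=r.snapshot("top"); print(proj("top",[[.4967,.0626,.1585]])); cv2.imwrite("pics/t1.png",cv2.resize(p[140:300,220:420],None,fx=3,fy=3))
K,dd,P=cal("side")
q,d=r.snapshot("side")
for v in range(170,225,6): 
    print([ (round(float(d[v,u]),3)) for u in range(345,380,6)])
E
```

```text
[[385.86289321 202.76025232]
 [390.80788756 144.34617649]]
[[300.71619387 234.1547916 ]]
[1.363, 1.36, 0.978, 0.961, 0.962, 0.955]
[1.346, 1.343, 0.934, 0.0, 0.96, 0.963]
[0.921, 0.921, 0.921, 0.921, 0.92, 0.92]
[0.914, 0.91, 0.91, 0.909, 0.91, 0.912]
[0.943, 0.923, 0.916, 0.908, 0.902, 0.896]
[1.276, 0.944, 0.938, 0.933, 0.924, 0.91]
[1.205, 1.204, 1.263, 1.255, 0.934, 0.925]
[1.188, 1.196, 1.188, 1.187, 1.187, 1.237]
[1.174, 1.177, 1.173, 1.171, 1.171, 1.171]
[1.158, 1.154, 0.0, 1.158, 1.155, 1.156]
```

View pics/t1.png

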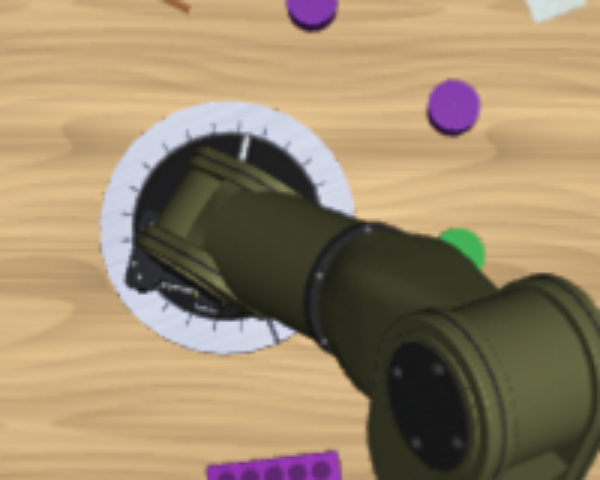

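The body hides the fingertips from the camera, but the projected TCP (386,203) and the sizes agree, with about 15 mm of clearance to the fin face. Descending.

step_arm:
  series:
    - [0,0,-15,0,0,0,1]
    - [0,0,-15,0,0,0,1]
    - [0,0,-15,0,0,0,1]
    - [0,0,-15,0,0,0,1]
    - [0,0,-15,0,0,0,1]
    - [0,0,-15,0,0,0,1]
    - [0,0,-10,0,0,0,1]
    - [0,0,-7,0,0,0,1]
    - [0,0,0,0,0,0,1]

```text
clock: 4.35
tool_pos: [0.4969, 0.062, 0.0513]
eef_rot: [0.105, 0.994, -0.0, -0.0]
contact_force: [-0.1, 0.7, -0.1]
opening: 0.004
finger_force: 0.0
```

```bash
python3 - <<'E'
import numpy as np
c=np.array([574,89]);R=80
# finger polar angle path: from 188.6 down, 8 deg rows
th=np.radians(188.6-np.arange(0,150,7.)); X=c+R*np.c_[np.cos(th),np.sin(th)]
print(X[0],np.diff(X,axis=0).round(1).tolist())
E
```

```text
[494.89948952  77.03717252] [[-0.9, 9.7], [0.3, 9.8], [1.5, 9.7], [2.7, 9.4], [3.8, 9.0], [4.9, 8.5], [5.9, 7.8], [6.8, 7.0], [7.6, 6.2], [8.3, 5.2], [8.8, 4.1], [9.3, 3.0], [9.6, 1.9], [9.7, 0.7], [9.8, -0.5], [9.6, -1.7], [9.3, -2.8], [8.9, -4.0], [8.4, -5.0], [7.7, -6.0], [6.9, -6.9]]
```

step_arm:
  series:
    - [-0.5,5,0,0,0,0,1]
    - [-0.5,5,0,0,0,0,1]
    - [-0.5,4,0,0,0,0,1]
    - [-0.4,4.8,0,0,0,-0.061,1]
    - [-0.4,4.9,0,0,0,-0.061,1]
    - [0.1,4.9,0,0,0,-0.061,1]
    - [0.2,4.9,0,0,0,-0.061,1]
    - [0.7,4.9,0,0,0,-0.061,1]
    - [0.8,4.8,0,0,0,-0.061,1]
    - [1.3,4.7,0,0,0,-0.061,1]
    - [1.4,4.7,0,0,0,-0.061,1]
    - [1.9,4.5,0,0,0,-0.061,1]
    - [1.9,4.5,0,0,0,-0.061,1]
    - [2.4,4.3,0,0,0,-0.061,1]
    - [2.5,4.2,0,0,0,-0.061,1]
    - [2.9,3.9,0,0,0,-0.061,1]
    - [3.0,3.9,0,0,0,-0.061,1]
    - [3.4,3.5,0,0,0,-0.061,1]
    - [3.4,3.5,0,0,0,-0.061,1]
    - [0,0,0,0,0,0,1]

```text
clock: 6.35
tool_pos: [0.521, 0.1483, 0.052]
eef_rot: [0.559, 0.829, 0.0, 0.0]
contact_force: [-0.5, 0.3, 0.2]
opening: 0.006
finger_force: 0.0
```

```bash
python3 - <<'E'
from m import *
for n in("top","side"):
    p,d=r.snapshot(n); cv2.imwrite(f"pics/{n}2.png",p)
    i,t,vi,vt,a,v,T=angles(n,p,(.574,.089)); print(n,[(round(a[k],1),int(v[k])) for k in range(len(a)) if v[k]>.4*v.max() and v[k]==v[np.arange(k-12,k+13)%len(a)].max()],t)
s=r.get_state(); X=np.array(s["tool_pos"]); print(X,np.hypot(*(X[:2]-[.574,.089])),np.degrees(np.arctan2(X[1]-.089,X[0]-.574)),s["contact_force"])
t=cv2.imread("pics/top2.png")[165:265,245:345]; q=cv2.imread("pics/side2.png")[165:295,270:400]
cv2.imwrite("pics/c2.png",np.hstack([cv2.resize(t,(390,390)),cv2.resize(q,(390,390))]))
E
```

```text
top [(np.float64(-159.8), 80), (np.float64(-135.8), 85), (np.float64(-103.5), 94), (np.float64(-82.7), 67), (np.float64(-67.2), 137), (np.float64(88.2), 62), (np.float64(100.0), 66), (np.float64(100.3), 66), (np.float64(104.3), 66), (np.float64(104.5), 66), (np.float64(104.8), 66), (np.float64(108.8), 65), (np.float64(135.5), 93), (np.float64(144.2), 94), (np.float64(161.0), 87), (np.float64(161.2), 87), (np.float64(170.0), 86)] 137.276438770266
side [(np.float64(-167.2), 68), (np.float64(-64.7), 152), (np.float64(108.0), 74)] -125.11125337263915
[0.52078167 0.14785271 0.05193593] 0.07934628336793223 132.12187301021552 [-0.08180698 -0.40578502 -0.86392621]
```

View pics/c2.png

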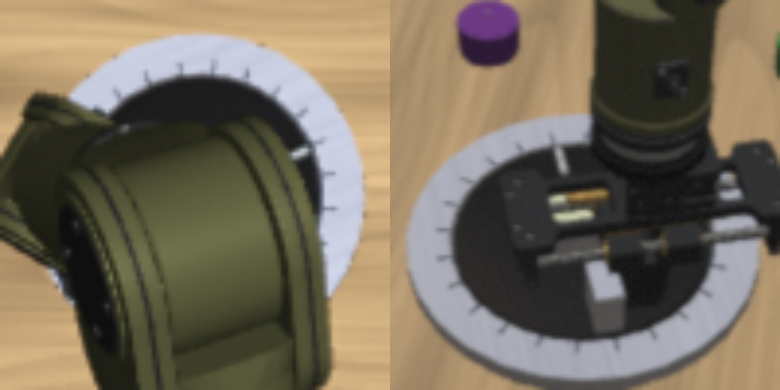

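The view shows the index line at about -66° (top (302,155), side (560,158) in the crop). The finger trails the fin by 18° and the tin is still central. Continuing 70°.

step_arm:
  series:
    - [3.8,3.2,0,0,0,-0.061,1]
    - [3.8,3.0,0,0,0,-0.061,1]
    - [4.1,2.7,0,0,0,-0.061,1]
    - [4.2,2.5,0,0,0,-0.061,1]
    - [4.4,2.1,0,0,0,-0.061,1]
    - [4.4,2.0,0,0,0,-0.061,1]
    - [4.6,1.6,0,0,0,-0.061,1]
    - [4.7,1.4,0,0,0,-0.061,1]
    - [4.8,1.0,0,0,0,-0.061,1]
    - [4.8,0.9,0,0,0,-0.061,1]
    - [4.8,0.4,0,0,0,-0.061,1]
    - [4.9,0.3,0,0,0,-0.061,1]
    - [4.9,-0.2,0,0,0,-0.061,1]
    - [4.9,-0.3,0,0,0,-0.061,1]
    - [4.8,-0.8,0,0,0,-0.061,1]
    - [4.8,-0.9,0,0,0,-0.061,1]
    - [4.7,-1.3,0,0,0,-0.061,1]
    - [4.6,-1.5,0,0,0,-0.061,1]
    - [4.5,-1.9,0,0,0,-0.061,1]
    - [4.4,-2.1,0,0,0,-0.061,1]

```text
clock: 8.45
tool_pos: [0.6112, 0.1606, 0.0518]
eef_rot: [0.933, 0.36, -0.0, -0.001]
contact_force: [-1.2, 1.5, 0.6]
opening: 0.004
finger_force: 0.8
```

```bash
cat > look.py <<'E'
import sys
from m import *
k=sys.argv[1]
for n in("top","side"):
    p,d=r.snapshot(n); cv2.imwrite(f"pics/{n}{k}.png",p)
    i,t,vi,vt,a,v,T=angles(n,p,(.574,.089)); print(n,[(round(a[k],1),int(v[k])) for k in range(len(a)) if v[k]>.5*v.max() and v[k]==v[np.arange(k-12,k+13)%len(a)].max()],t)
s=r.get_state(); X=np.array(s["tool_pos"]); print(s["clock"],X,np.hypot(*(X[:2]-[.574,.089])),np.degrees(np.arctan2(X[1]-.089,X[0]-.574)),s["contact_force"],s["q"].round(2))
t=cv2.imread(f"pics/top{k}.png")[165:265,245:345]; q=cv2.imread(f"pics/side{k}.png")[180:295,270:400]
cv2.imwrite(f"pics/c{k}.png",np.hstack([cv2.resize(t,(345,345)),cv2.resize(q,(390,345))]))
E
python3 look.py 3
```

```text
top [(np.float64(-134.5), 181), (np.float64(110.0), 121)] 15.30227558860341
side [(np.float64(-132.8), 148)] -29.52262461836434
8.55 [0.61197896 0.15972979 0.05181499] 0.08028140759854041 61.76604446401202 [-0.57658825  0.08374807 -0.88689717] [-0.24  0.95 -0.15  1.66  0.24  0.55 -1.37]
```

View pics/c3.png

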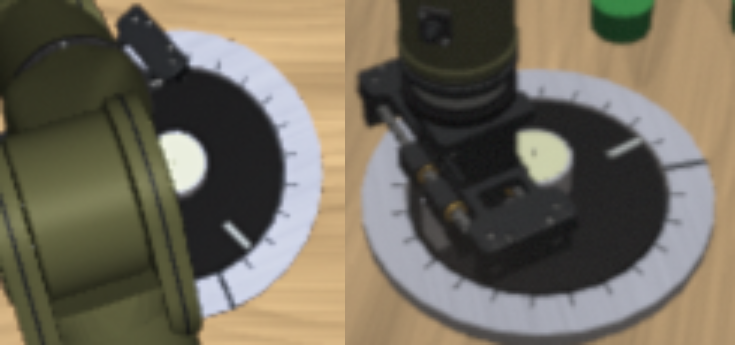

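The index line is at about -134° and the target at about -155°; both show in the two views (top crop (237,235) and (227,290)). Next is 16°, then a fine measurement.

step_arm:
  series:
    - [3.3,-2.1,0,0,0,-0.049,1]
    - [3.3,-2.1,0,0,0,-0.049,1]
    - [3.3,-2.1,0,0,0,-0.049,1]
    - [3.0,-2.5,0,0,0,-0.049,1]
    - [3.0,-2.5,0,0,0,-0.049,1]
    - [3.0,-2.5,0,0,0,-0.049,1]
    - [0,0,0,0,0,0,1]
    - [0,0,0,0,0,0,1]

```text
clock: 9.35
tool_pos: [0.6305, 0.1446, 0.0516]
eef_rot: [0.976, 0.219, -0.0, 0.001]
contact_force: [-0.0, -0.8, -1.0]
opening: 0.004
finger_force: 0.0
```

```bash
cat > fine.py <<'E'
import sys
from m import *
C={"top":(.5724,.0878),"side":(.5768,.0898)}; out=[]
def pk(a,v):  # centroid above half height within window
    i=np.argmax(v); s=slice(max(i-16,0),i+17); b=v[s]-np.median(v); k=np.clip(b-.4*b.max(),0,None); return (a[s]*k).sum()/k.sum()
for n,c in C.items():
    p,d=r.snapshot(n); cv2.imwrite(f"pics/{n}{sys.argv[1]}.png",p)
    a,I=polar(n,p,c,.038,.070,.094); _,J=polar(n,p,c,.038,.113,.128)
    w=(a>-175)&(a<-125); i=pk(a[w],I.mean(0)[w]); t=pk(a[w],-J.mean(0)[w]); print(n,"index",i.round(2),"target",t.round(2),"diff",(i-t).round(2))
s=r.get_state(); X=np.array(s["tool_pos"]); print(s["clock"],X.round(4),np.hypot(*(X[:2]-[.574,.089])),np.degrees(np.arctan2(X[1]-.089,X[0]-.574)))
E
python3 fine.py 4
```

```text
top index -153.15 target -173.54 diff 20.39
side index -151.35 target -154.35 diff 3.01
9.45 [0.6303 0.1449 0.0516] 0.07934821239922994 44.774799903501076
```

step_arm:
  series:
    - [1,-1,0,0,0,-0.018,1]
    - [1,-1,0,0,0,-0.018,1]
    - [0,0,0,0,0,0,1]
    - [0,0,0,0,0,0,1]

```text
clock: 9.85
tool_pos: [0.6325, 0.1436, 0.0517]
eef_rot: [0.979, 0.202, -0.0, 0.0]
contact_force: [-0.8, 1.0, 0.1]
opening: 0.005
finger_force: 0.3
```

```bash
sed -i 's/w=(a>-175)&(a<-125)/w=(a>-166)\&(a<-140)/' fine.py; python3 fine.py 5; python3 - <<'E'
import cv2,numpy as np
t=cv2.imread("pics/top5.png")[205:260,285:340]; q=cv2.imread("pics/side5.png")[210:265,335:400]
cv2.imwrite("pics/c5.png",np.hstack([cv2.resize(t,(350,350),interpolation=2),cv2.resize(q,(413,350),interpolation=2)]))
E
```

```text
top index -154.23 target -155.5 diff 1.27
side index -152.32 target -154.35 diff 2.03
9.95 [0.6326 0.1437 0.0517] 0.08012251486570694 43.01421502035002
```

View pics/c5.png

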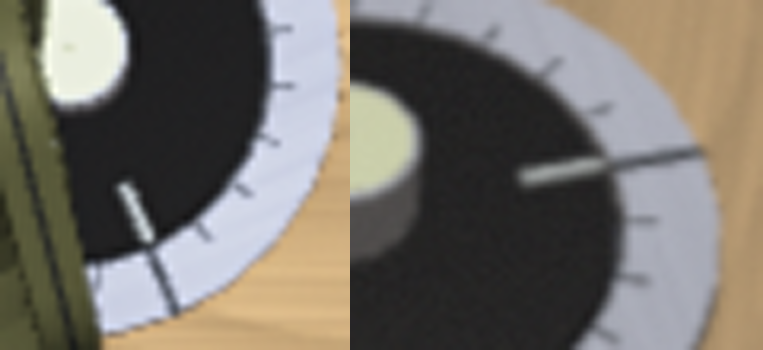

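The index line is now almost in line with the long line, about 1.5° short. I'll refine the centre using all 24 scale lines from the first, unobstructed pictures.

```bash
cat > cen.py <<'E'
from m import *
def refine(n,p,c,t0):
    c=np.array(c,float)
    for _ in range(4):
        a,J=polar(n,p,c,.038,.099,.106,N=2880); v=-J.mean(0); TH=[];D=[]
        for k in range(24):
            th=(t0+15*k+180)%360-180; dd=(a-th+180)%360-180; w=abs(dd)<4
            b=v[w]-np.median(v[w]); q=np.clip(b-.4*b.max(),0,None)
            TH.append(np.radians(th)); D.append((dd[w]*q).sum()/q.sum())
        TH=np.array(TH); D=np.array(D); A=np.c_[np.ones(24),-np.sin(TH),np.cos(TH)]
        s=least_squares(lambda x:A@x-D,[0,0,0],loss="soft_l1",f_scale=.5).x
        t0+=s[0]; c+=np.radians(s[1:])*.1025
    return c,t0,np.std(D-A@s)
def run(tag):
    for n,c in(("top",(.5724,.0878)),("side",(.5768,.0898))):
        c,t,e=refine(n,cv2.imread(f"pics/{n}0.png"),c,-155.)
        p=cv2.imread(f"pics/{n}{tag}.png")
        o=[]
        for r0,r1,sg in((.070,.094,1),(.101,.128,-1)):
            a,I=polar(n,p,c,.038,r0,r1,N=2880); w=(a>t-9)&(a<t+9); v=sg*I.mean(0)[w]; b=v-np.median(v); k=np.clip(b-.4*b.max(),0,None); o.append((a[w]*k).sum()/k.sum())
        print(n,c.round(4),"grid",round(t,2),"res",round(e,2),"index",o[0].round(2),"line",o[1].round(2),"diff",round(o[0]-o[1],2))
import sys; run(sys.argv[1])
E
python3 cen.py 5
```

```text
top [0.5732 0.088 ] grid -155.52 res 0.19 index -154.33 line -155.55 diff 1.22
side [0.5775 0.0876] grid -155.4 res 0.12 index -153.93 line -155.46 diff 1.53
```

step_arm:
  series:
    - [0.7,-0.7,0,0,0,-0.012,1]
    - [0.6,-0.7,0,0,0,-0.012,1]
    - [0,0,0,0,0,0,1]
    - [0,0,0,0,0,0,1]

```text
clock: 10.35
tool_pos: [0.634, 0.1422, 0.0517]
eef_rot: [0.982, 0.19, 0.0, 0.0]
contact_force: [-0.9, 1.3, 0.6]
opening: 0.006
finger_force: 0.4
```

```bash
python3 fine.py 6 | tail -1; python3 cen.py 6
```

```text
10.45 [0.634  0.1422 0.0517] 0.08017459337002167 41.561907104650835
top [0.5732 0.088 ] grid -155.52 res 0.19 index -155.72 line -155.55 diff -0.16
side [0.5775 0.0876] grid -155.4 res 0.12 index -155.41 line -155.47 diff 0.07
```

Aligned to within 0.2°. Now I'll back off along the tangent, rise and clear the area, then check.

step_arm:
  series:
    - [-1,1,0,0,0,0,1]
    - [-2,2,0,0,0,0,1]
    - [-3,4,0,0,0,0,1]
    - [-3,4,0,0,0,0,1]
    - [0,0,5,0,0,0,1]
    - [0,0,15,0,0,0,1]
    - [0,0,20,0,0,0,1]
    - [0,0,20,0,0,0,1]
    - [0,0,20,0,0,0,1]
    - [0,0,20,0,0,0,1]
    - [0,0,20,0,0,0,1]
    - [0,-20,20,0,0,0,1]
    - [0,-30,0,0,0,0,1]
    - [0,-30,0,0,0,0,1]
    - [0,-30,0,0,0,0,1]
    - [0,-30,0,0,0,0,1]
    - [0,-30,0,0,0,0,1]
    - [0,-30,0,0,0,0,1]
    - [0,-30,0,0,0,0,1]
    - [0,0,0,0,0,0,1]

```text
clock: 12.45
tool_pos: [0.6247, -0.0843, 0.1931]
eef_rot: [0.983, 0.185, 0.0, 0.003]
contact_force: [0.0, -0.5, -1.1]
opening: 0.001
finger_force: 0.0
```

```bash
python3 look.py 7; python3 cen.py 7
```

```text
top [(np.float64(-155.2), 193), (np.float64(21.2), 215), (np.float64(27.0), 216), (np.float64(27.3), 216)] -68.90098335696277
side [(np.float64(-153.2), 132), (np.float64(-0.8), 165)] -154.11876123752248
12.55 [ 0.6251286  -0.07762489  0.19278903] 0.1742928277164546 -72.94144499437282 [-0.09322306  0.87711847  0.46691348] [ 0.12  0.75 -0.13  1.6   0.12  0.8  -1.25]
top [0.5732 0.088 ] grid -155.52 res 0.19 index -155.72 line -155.55 diff -0.17
side [0.5775 0.0876] grid -155.4 res 0.12 index -155.41 line -155.47 diff 0.06
```

View pics/c7.png

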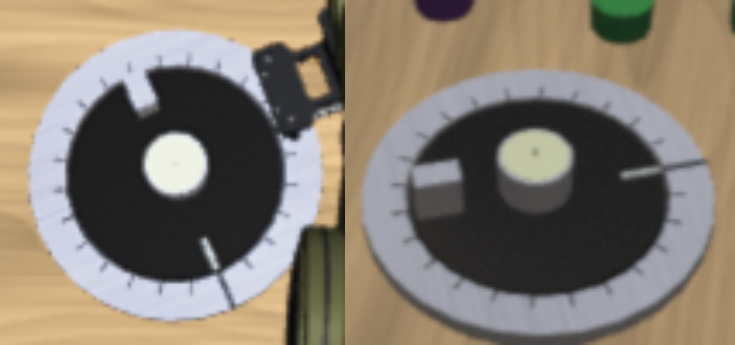

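The index line continues straight into the long line in both views (top crop (210,250) to (227,290)). The tin is upright in the middle and the arm is clear.

```bash
python3 -c "
from plant import r
print(r.finish_job())"
```

```text
the job is handed in; nothing more can be done
None
```

I turned the plate about 144° clockwise, pushing the fin from one side only; its index line now sits within about 0.2° of the long collar line, with the tin still upright in the middle, and I handed the job in at about 12.6 s.

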